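# Index the well plate one row with the hand crank

## Task

The white well-plate indexer on the bench has a hand crank on its box and no counter. Holding the knob lightly, wind the crank gently anticlockwise (seen from above) until you feel it come up against its home stop, without forcing it there, then crank it clockwise exactly three full turns from the stop so the plate advances one row, and let go. Leave the tip box, beaker, bottle, tube rack and loose tube around it where they are.

Things in the scene. Friction and masses are not known exactly. Their poses are not given: they have to be found in the camera images.
- feeder: The indexer, fixed to the bench, yaw within 0.3 rad: white crank box 140 x 140 mm, 70 mm high; a low aluminium bed (110 wide, 24 high) runs out of one side to 295 mm from the box centre; at its end a detector arch 152 wide, 125 high, centred 262 mm from the box centre. Origin: bench level under the box centre, on the crank's vertical axis. y axis: from the box along the bed to the arch; z up.
- crank: Hand crank flat on the box. Origin: on its axis, 68 mm above the bench; x axis points along the arm to the knob; arm and hub stay below 90 mm. Turns at about 3 N, stays where left. Home stop: hidden, hard, less than a turn anticlockwise from the start, in a different direction each time. Clockwise it runs almost 5 turns. Over 60 N of finger force in all (both pads' pinch plus push) breaks it.
- knob_mid (a point): The middle of the crank's upright black knob, a smooth cylinder 24 mm in diameter and 45 mm tall (88 to 133 mm above the bench), 55 mm from the crank axis. This point is 113 mm above the bench, at half the knob's height. The knob spins freely on its pin, so a hand holding it need not turn as it goes round.
- tray: The grey tray with the white 128 x 85 mm well plate fixed on it, riding on the bed. Origin: centre of its underside. The crank drives it 3 mm per turn, along the feeder's y axis (away from the crank box) when the crank goes clockwise. At the home stop its origin lies 145.0 mm along y from the feeder's origin; there is no scale, and the motion is too fine to judge a part of a turn by.
- tip_box: Bystander: a low orange pipette-tip box with a clear lid, 126 x 88 x 70 mm, beyond the indexer. Origin: centre of its underside.
- beaker: Bystander: a glass beaker 70 mm in diameter, 85 mm high, to the right of the indexer. Origin: centre of its underside.
- wash_bottle: Bystander: a white bottle with a blue cap, 66 mm in diameter, 170 mm high, right of the indexer. Origin: centre of its underside.
- tube_rack: Bystander: a white rack 100 x 200 mm with capped tubes, 101 mm high, near the robot on the right. Origin: centre of its underside.
- tube: Bystander: a clear sample tube with a yellow cap, 104 mm long, 18 mm high, lying beyond the indexer. Origin: at bench level under its middle, x axis towards the cap.

How it is judged:
On the way, in this order (a step that is already met when the one before it is completed fails the run):
1. the crank has been wound back to its home stop (y of tray in the frame of feeder below 0.14514 m), for 0.1 s.
2. the crank stands three full turns from the stop (y of tray in the frame of feeder between 0.15375 and 0.15425 m), for 0.3 s.
At the end, for the whole second after the job is handed in: The crank has been at its home stop and now stands at rest three full turns clockwise from it, within 30 degrees (the tray 9.0 mm from its home position, within 0.25 mm), and is let go (all of step 2 and angular speed of crank below 0.1 rad/s); the robot touches nothing.
It fails at once if the crank is forced: fingers on the crank and its knob with more than 60 N in all (contact force between the fingers and crank above 60 N).
It fails at once if a bystander (tip box, beaker, bottle, tube rack or tube) is pushed more than 25 mm (distance of any of tip_box, beaker, wash_bottle, tube_rack, tube from where it was at the start of the episode above 0.025 m).
It also fails if it takes over 72 s, if anything falls off the work surface, if the arm or the gripper's body presses on something with over 40 N, if the wrist force passes 120 N, or if a joint passes its speed limit or range.

## Robot

A 7-joint arm with a two-finger parallel gripper is mounted at the origin on the work surface. World frame = base frame: x ahead of the robot, y to its left, z up, the work surface at z = 0. Lengths are in m, angles in rad, forces in N, time in s.
With the tool pointing down it reaches from about 0.425 to 0.825 m from the base axis. Payload 3.6 kg.
Tool frame: the origin (TCP) lies midway between the tips of the shut fingers; the grasp point (between the pads) lies 19 mm behind it; z points along the fingers, y is the direction in which the jaws open and shut (so a half turn about z gives the same grasp; the last joint's range is limited). The gripper opens to 85 mm and grips with 20 to 120 N. Pads are 22 mm wide; open, the fingers measure 114 mm over their backs; the gripper's body (76 mm by 85 mm) begins 54 mm behind the grasp point. The pads swing forward as they close: fully open they stand 13 mm farther back than shut.
Start: joints at [-1.333, 0.615, -0.013, 1.423, 0.008, 1.103, -0.04], TCP at [0.17, 0.627, 0.231] pointing down, gripper open.
Joint ranges: [-3.12, 3.12], [-0.3, 2.06], [-1.34, 1.32], [0.26, 2.42], [-1.36, 4.5], [0.01, 1.98], [-2.84, 2.84]. Speed limits (rad/s): [2.79, 2.79, 3.14, 3.14, 3.14, 3.14, 3.14].

## Interface

Orientations are given as a unit quaternion [x, y, z, w].
In Python, from cell import manip gives the robot as it stands.
- The arm moves only by the tool arm_command, never from a script. Its argument "commands" is a list of rows, each a list of 3 entries, a list of its own where there are three numbers: the finger opening in mm, from 0 to 85.4, then the shift along the tool's x, y, z in mm, then the turn about the tool's z in degrees. A call has 1 to 10 rows; each row shifts and turns the commanded pose from where the row before left it, along the tool's axes as they then stand; what a row does not reach is not made up. A row lasts 1/8 s, in which the tool goes at most 62.5 mm and 10.7 degrees, less where a joint would pass 70% of its speed; a pose out of reach is approached as far as the arm can. A call with a gripper value outside its range is refused whole. The fingers move at their own pace and stop on an object; "squeeze" is the grip in N (left out, the last holds). Time passes only in rows, so rows that do not move let the fingers close. It gives the time, the measured TCP pose, the force and the opening at its end, in the units of the state.
- manip.get_obs(): the state, without advancing time (a new reading comes with each control period).
- manip.get_image(name): name is "scene" or "top" or "wrist"; returns a dict with "img" (420x560x3 uint8, red, green, blue), "fx", "fy", "cx", "cy" (pixels), "R" (3x3) and "t" (3): a world point X has camera coordinates R X + t. Camera axes: x right, y down, z forward; pixel columns grow to the right and rows downward; lengths in m; the calibration is good to about 2 mm. The wrist camera is an equidistant fisheye: a pixel r from the principal point sees the ray r / f radians off the axis. A picture is of the moment at which its call begins. There is no depth.
- manip.hand_in(): hands the job in, once; it reports no verdict.
Trained networks look in the newest picture that a camera, given by its name, has taken for a name from the list of things; names that differ only in an ending like _2 or _b are one class to them, and where a whole thing is asked for, a point or a joint stands for the part that bears it (a point fixed in the world has none). Each returns a list of dicts, best first, with "confidence" (0 to 1); they miss things now and then, are a little off and sometimes report something else, mostly with a low value. They report only what shows in the picture. A call takes as long as a camera call.
- manip.look_for(camera, query): "box" ([left, top, right, bottom] in pixels, round what is visible of it).
- manip.cut_out(camera, query): "pixels" (420x560 bool, what is visible of it) and "box" ([left, top, right, bottom] in pixels, round what is visible of it).
The state is a dict: "clock": time; "qpos": joint angles; "qd": joint speeds; "tau": joint torques, N m; "tool_pos": TCP position; "ee_rot": TCP orientation; "force": force on the tool from outside, world axes, zero at the start; "torque": the same for the moment, N m; "width": finger opening in m.
Only numpy, scipy, OpenCV 4.12 (cv2) and the standard library are available. Lean on these libraries where they do the work, as an engineer would, in place of code of your own. Each camera call takes 0.05 s, during which the arm holds its last target. There are 200 camera calls.

## Working session

There is one attempt and no reset: what is moved stays moved. The work goes in short steps, Python scripts to look and compute and a tool call to move; the robot and the scene stay as the last step left them, time stands still between calls to the robot, and variables do not carry over. Pictures are saved under pics/ and viewed, about 8 in all and at most 12, crops included, and the job is handed in when it is done.

Besides the shell and the picture viewer there is one more tool, called after ">>>" by a JSON object that holds its "fn" and its "kwargs", one argument or row to a line. arm_command: Moves the arm, as the interface text tells. Its arguments: {"type":"object","properties":{"commands":{"type":"array","items":{"type":"array"}},"squeeze":{"type":"number"}},"required":["commands"]}

```bash
mkdir -p pics; ls
cat > h.py <<'E'
import numpy as np, cv2
from cell import manip
def ray(im,u,v):
    R=np.array(im["R"]);t=np.array(im["t"])
    d=np.array([(u-im["cx"])/im["fx"],(v-im["cy"])/im["fy"],1.])
    return -R.T@t, R.T@d
def atz(im,u,v,z):
    c,d=ray(im,u,v); return c+d*(z-c[2])/d[2]
def proj(im,X):
    p=np.array(im["R"])@X+np.array(im["t"]); return p[0]/p[2]*im["fx"]+im["cx"],p[1]/p[2]*im["fy"]+im["cy"]
E
python3 - <<'E'
from h import *
o=manip.get_obs(); print({k:np.round(v,3) for k,v in o.items()})
for n in ["scene","top"]:
    im=manip.get_image(n); cv2.imwrite(f"pics/{n}0.png",im["img"][:,:,::-1])
    print(n,im["fx"],np.round(ray(im,280,210),3).tolist())
    for q in ["knob_mid","crank","feeder","tray","tube_rack","beaker","wash_bottle"]:
        for r in manip.look_for(n,q)[:2]:
            b=r["box"]; print(q,round(r["confidence"],2),np.round(b), np.round(atz(im,(b[0]+b[2])/2,(b[1]+b[3])/2,0.113),3))
E
```

```text
pics
{'clock': np.float64(0.0), 'qpos': array([-1.332,  0.616, -0.013,  1.425,  0.008,  1.103, -0.04 ]), 'qd': array([-0.   ,  0.   ,  0.002, -0.001, -0.002, -0.001,  0.002]), 'tau': array([ 0.0000e+00, -4.6921e+01,  2.5900e-01, -1.7103e+01,  1.0000e-02,
        1.0000e-02,  0.0000e+00]), 'tool_pos': array([0.17 , 0.627, 0.23 ]), 'ee_rot': array([ 0.132,  0.991, -0.001, -0.   ]), 'force': array([-0.151,  0.222, -0.237]), 'torque': array([ 0.023, -0.041, -0.013]), 'width': np.float64(0.086)}
scene 406.54175064161296 [[1.048, 0.044, 0.99], [-0.501, -0.101, -0.86]]
knob_mid 0.61 [282. 184. 293. 218.] [ 0.506 -0.046  0.113]
crank 0.54 [280. 184. 295. 214.] [ 0.501 -0.047  0.113]
feeder 0.98 [256. 180. 401. 251.] [0.529 0.062 0.113]
tray 0.97 [316. 200. 367. 241.] [0.536 0.096 0.113]
tray 0.49 [281. 181. 293. 219.] [ 0.504 -0.048  0.113]
tube_rack 0.62 [170. 102. 244. 164.] [ 0.334 -0.313  0.113]
beaker 0.7 [144. 240. 178. 276.] [ 0.725 -0.304  0.113]
wash_bottle 0.92 [131. 177. 170. 222.] [ 0.577 -0.388  0.113]
wash_bottle 0.28 [168. 104. 246. 163.] [ 0.336 -0.314  0.113]
top 431.84697588047163 [[0.453, -0.1, 1.014], [0.086, -0.001, -0.997]]
knob_mid 0.52 [245. 210. 261. 243.] [ 0.496 -0.044  0.113]
crank 0.87 [252. 210. 261. 247.] [ 0.493 -0.052  0.113]
feeder 0.84 [115. 179. 293. 283.] [0.488 0.058 0.113]
tray 0.9 [160. 205. 230. 258.] [0.486 0.077 0.113]
tube_rack 0.95 [340. 295. 443. 366.] [ 0.284 -0.326  0.113]
beaker 0.75 [362. 116. 396. 154.] [ 0.688 -0.312  0.113]
beaker 0.18 [339. 294. 442. 365.] [ 0.285 -0.324  0.113]
wash_bottle 0.68 [396. 185. 448. 221.] [ 0.543 -0.397  0.113]
```

Run:
```python
import cv2,numpy as np
a=cv2.imread("pics/top0.png");b=cv2.imread("pics/scene0.png")
c=cv2.resize(a[165:300,110:310],(800,540),interpolation=cv2.INTER_CUBIC); cv2.imwrite("pics/topc.png",c)
cv2.imwrite("pics/scenec.png",cv2.resize(b[160:270,240:410],(800,518),interpolation=cv2.INTER_CUBIC))
```

```text
(no output)
```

View pics/topc.png

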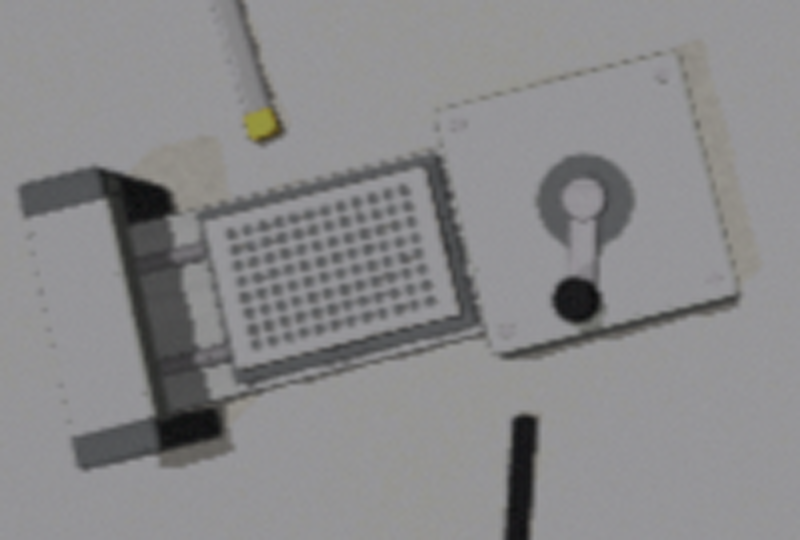

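View pics/scene0.png

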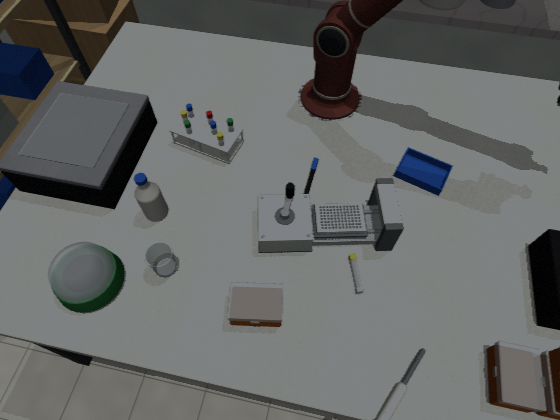

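Run:
```python
from h import *
im=manip.get_image("top"); f=lambda x,y,z: atz(im,110+x/4,165+y/4,z)
C=[f(*p,0.07) for p in [(437,108),(680,50),(738,293),(500,355)]]
c=np.mean(C,0); print("box",c,[np.linalg.norm(C[i]-C[i-1]) for i in range(4)])
print("yaw",[np.degrees(np.arctan2(*(C[i]-C[i-1])[[1,0]])) for i in range(4)])
print("hub",f(583,200,.088),"knob",f(577,300,.133))
k=f(577,300,.133)-c; print(np.hypot(*k[:2]),np.degrees(np.arctan2(k[1],k[0])))
im=manip.get_image("scene")
for r in manip.cut_out("scene","knob_mid")[:1]:
    v,u=np.nonzero(r["pixels"]); print(u.mean(),v.mean(),r["box"],atz(im,u.mean(),v.mean(),.113), proj(im,np.r_[c[:2]+k[:2],.113]))
print(manip.get_obs()["clock"])
```

```text
box [ 0.52341414 -0.05121547  0.07      ] [np.float64(0.14026140090028094), np.float64(0.13790225614003238), np.float64(0.13746027492402468), np.float64(0.13391753649272514)]
yaw [np.float64(14.479649712305426), np.float64(-76.96504956335855), np.float64(-167.16379961426034), np.float64(104.21475617732662)]
hub [ 0.52244579 -0.04916999  0.088     ] knob [ 0.46802882 -0.048467    0.133     ]
0.055453471660330156 177.1590486709203
287.12286689419795 199.740614334471 [278.1, 181.3, 294.4, 217.5] [ 0.50410008 -0.04774358  0.113     ] (np.float64(289.62421442158774), np.float64(188.17984042273025))
0.95
```

>>> {"fn": "arm_command", "kwargs": {
  "commands": [
    [85,[0,0,0],-7.6],
    [85,[0,0,0],-7.6],
    [85,[-50,0,0],0],
    [85,[-50,0,0],0],
    [85,[-50,0,0],0],
    [85,[-11,-52,0],0],
    [85,[-11,-52,0],0],
    [85,[-11,-52,0],0],
    [85,[-11,-52,0],0],
    [85,[-11,-52,0],0]
  ],
  "squeeze": 20
}}

```text
clock: 2.2
tool_pos: [0.3757, 0.3657, 0.2316]
ee_rot: [-0.0, 1.0, 0.0, 0.0]
force: [0.5, 0.1, 0.6]
width: 0.085
```

>>> {"fn": "arm_command", "kwargs": {
  "commands": [
    [85,[-11,-52,0],0],
    [85,[-11,-52,0],0],
    [85,[-11,-52,0],0],
    [85,[-11,-52,0],0],
    [85,[-11,-52,0],0],
    [85,[-11,-52,0],0],
    [85,[-11,-40,0],0],
    [85,[-11,-20,0],0],
    [85,[0,0,0],0]
  ]
}}

```text
clock: 3.32
tool_pos: [0.464, -0.0062, 0.2315]
ee_rot: [0.002, 1.0, -0.0, 0.0]
force: [-1.1, 0.6, 0.1]
width: 0.0849
```

>>> {"fn": "arm_command", "kwargs": {
  "commands": [
    [85,[-2,-22,20],0],
    [85,[-2,-21,20],0],
    [85,[0,0,0],0],
    [85,[0,0,0],0]
  ]
}}

```text
clock: 3.82
tool_pos: [0.4677, -0.0455, 0.1919]
ee_rot: [-0.002, 1.0, 0.001, 0.0]
force: [-0.6, 1.4, -0.1]
width: 0.0847
```

Run:
```python
from h import *
im=manip.get_image("wrist"); cv2.imwrite("pics/w0.png",im["img"][:,:,::-1])
def fish(u,v,z):
    R=np.array(im["R"]);t=np.array(im["t"]);x,y=u-im["cx"],v-im["cy"];r=np.hypot(x,y);th=r/im["fx"]
    d=R.T@np.array([x/r*np.sin(th),y/r*np.sin(th),np.cos(th)]);c=-R.T@t;return c+d*(z-c[2])/d[2]
def pf(X):
    p=np.array(im["R"])@X+np.array(im["t"]);th=np.arctan2(np.hypot(*p[:2]),p[2]);return p[:2]/np.hypot(*p[:2])*th*im["fx"]+[im["cx"],im["cy"]]
print(manip.get_obs()["tool_pos"],-np.array(im["R"]).T@im["t"])
for q in ["knob_mid","crank"]:
  for r in manip.cut_out("wrist",q)[:2]:
    v,u=np.nonzero(r["pixels"]); print(q,r["confidence"],r["box"],u.mean(),v.mean())
print(pf(np.r_[.468,-.0488,.133]),pf(np.r_[.468,-.0488,.088]),pf(np.r_[.5225,-.05,.088]))
```

```text
[ 0.46789497 -0.04554046  0.19209551] [ 0.39660213 -0.04423301  0.33527765]
knob_mid 0.6 [266.0, 199.0, 298.8, 289.8] 280.4364835164835 242.17846153846153
crank 0.76 [264.3, 197.6, 302.0, 290.1] 280.2524646378054 241.90870124303473
[275.94498199 227.9540054 ] [277.14558662 209.02441071] [275.97766604 270.7476067 ]
```

View pics/w0.png

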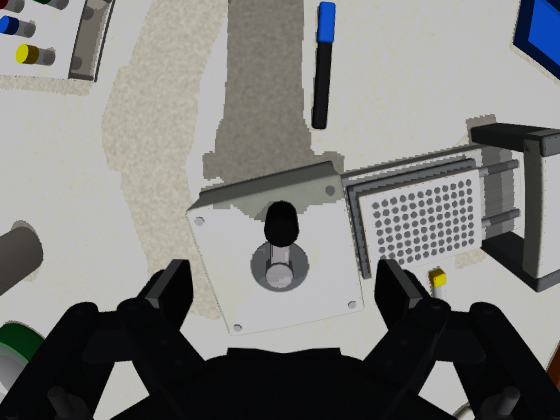

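>>> {"fn": "arm_command", "kwargs": {
  "commands": [
    [85,[-1,0,40],0],
    [85,[0,0,40],0],
    [50,[0,0,14],0],
    [40,[0,0,0],0],
    [34,[0,0,0],0],
    [30,[0,0,0],0]
  ],
  "squeeze": 20
}}

```text
clock: 4.72
tool_pos: [0.4694, -0.0476, 0.0985]
ee_rot: [-0.0, 1.0, -0.0, 0.001]
force: [0.7, -0.1, -0.2]
width: 0.0298
```

>>> {"fn": "arm_command", "kwargs": {
  "commands": [
    [26,[0,0,0],0],
    [20,[0,0,0],0],
    [20,[0,0,0],0],
    [20,[0,0,0],0]
  ]
}}

```text
clock: 5.22
tool_pos: [0.4687, -0.0474, 0.0978]
ee_rot: [-0.0, 1.0, 0.0, 0.0]
force: [-0.3, 0.9, 5.8]
width: 0.0233
```

>>> {"fn": "arm_command", "kwargs": {
  "commands": [
    [20,[-0.2,-4.8,0],0],
    [20,[-0.6,-4.8,0],0]
  ]
}}

```text
clock: 5.48
tool_pos: [0.4691, -0.0559, 0.0977]
ee_rot: [-0.001, 1.0, 0.001, -0.0]
force: [-2.9, 2.9, 7.4]
width: 0.0232
```

```bash
cat > t.py <<'E'
import sys,numpy as np,json
from cell import manip
# acw/cw rows: start, step, n
a,s,n=map(float,sys.argv[1:4]); R=55
if len(sys.argv)>4: print(np.array(manip.get_obs()["tool_pos"]))
th=np.radians(a+s*np.arange(n+1)); p=R*np.c_[-np.cos(th),np.sin(th)]
print([[20,[round(x,1),round(y,1),0],0] for x,y in np.diff(p.round(1),axis=0)])
E
python3 t.py 190 5 34
```

```text
[[20, [np.float64(-1.1), np.float64(-4.6), 0], 0], [20, [np.float64(-1.4), np.float64(-4.6), 0], 0], [20, [np.float64(-1.9), np.float64(-4.4), 0], 0], [20, [np.float64(-2.2), np.float64(-4.3), 0], 0], [20, [np.float64(-2.5), np.float64(-4.0), 0], 0], [20, [np.float64(-3.0), np.float64(-3.9), 0], 0], [20, [np.float64(-3.2), np.float64(-3.5), 0], 0], [20, [np.float64(-3.5), np.float64(-3.2), 0], 0], [20, [np.float64(-3.9), np.float64(-3.0), 0], 0], [20, [np.float64(-4.0), np.float64(-2.5), 0], 0], [20, [np.float64(-4.3), np.float64(-2.2), 0], 0], [20, [np.float64(-4.4), np.float64(-1.9), 0], 0], [20, [np.float64(-4.6), np.float64(-1.4), 0], 0], [20, [np.float64(-4.6), np.float64(-1.1), 0], 0], [20, [np.float64(-4.8), np.float64(-0.6), 0], 0], [20, [np.float64(-4.8), np.float64(-0.2), 0], 0], [20, [np.float64(-4.8), np.float64(0.2), 0], 0], [20, [np.float64(-4.8), np.float64(0.6), 0], 0], [20, [np.float64(-4.6), np.float64(1.1), 0], 0], [20, [np.float64(-4.6), np.float64(1.4), 0], 0], [20, [np.float64(-4.4), np.float64(1.9), 0], 0], [20, [np.float64(-4.3), np.float64(2.2), 0], 0], [20, [np.float64(-4.0), np.float64(2.5), 0], 0], [20, [np.float64(-3.9), np.float64(3.0), 0], 0], [20, [np.float64(-3.5), np.float64(3.2), 0], 0], [20, [np.float64(-3.2), np.float64(3.5), 0], 0], [20, [np.float64(-3.0), np.float64(3.9), 0], 0], [20, [np.float64(-2.5), np.float64(4.0), 0], 0], [20, [np.float64(-2.2), np.float64(4.3), 0], 0], [20, [np.float64(-1.9), np.float64(4.4), 0], 0], [20, [np.float64(-1.4), np.float64(4.6), 0], 0], [20, [np.float64(-1.1), np.float64(4.6), 0], 0], [20, [np.float64(-0.6), np.float64(4.8), 0], 0], [20, [np.float64(-0.2), np.float64(4.8), 0], 0]]
```

>>> {"fn": "arm_command", "kwargs": {
  "commands": [
    [27,[-1.1,-4.6,0],-5],
    [27,[-1.0,-4.7,0],-5],
    [27,[-1.0,-4.7,0],-5]
  ]
}}

```text
clock: 5.85
tool_pos: [0.4734, -0.0694, 0.0972]
ee_rot: [-0.133, 0.991, 0.001, -0.0]
force: [-0.4, 2.0, 2.3]
width: 0.0273
```

```bash
python3 -c "
from cell import manip;o=manip.get_obs();print(o['qpos'],o['ee_rot'],o['tool_pos'],o['force'],o['width'])"
```

```text
[ 0.14268855  0.55381231 -0.06051189  2.05399794  0.05916738  0.53625052
  1.87753827] [-1.32827493e-01  9.91138753e-01  8.75197304e-04 -2.51369239e-04] [ 0.47339217 -0.06944803  0.09719989] [-0.37750752  1.96624135  2.27556334] 0.02729673558454214
```

>>> {"fn": "arm_command", "kwargs": {
  "commands": [
    [27,[-1.0,-4.7,0],-10],
    [27,[-0.6,-4.8,0],-10],
    [27,[-0.2,-4.8,0],-5]
  ]
}}

```text
clock: 6.22
tool_pos: [0.4802, -0.0819, 0.097]
ee_rot: [-0.344, 0.939, 0.001, -0.001]
force: [-1.4, 1.6, 2.1]
width: 0.027
```

>>> {"fn": "arm_command", "kwargs": {
  "commands": [
    [27,[-0.2,-4.8,0],-5],
    [27,[-0.2,-4.8,0],-5],
    [27,[-0.2,-4.8,0],-5]
  ]
}}

```text
clock: 6.6
tool_pos: [0.4901, -0.092, 0.0968]
ee_rot: [-0.463, 0.886, 0.001, -0.002]
force: [-1.5, 0.6, 2.5]
width: 0.0271
```

>>> {"fn": "arm_command", "kwargs": {
  "commands": [
    [40,[0,0,0],0],
    [45,[0,0,-25],0],
    [45,[0,0,-30],0],
    [45,[0,0,0],10],
    [45,[0,0,0],10],
    [45,[0,0,0],10],
    [45,[0,0,0],10],
    [45,[0,0,0],10],
    [45,[0,0,0],10],
    [45,[0,0,0],10]
  ]
}}

```text
clock: 7.85
tool_pos: [0.4918, -0.0927, 0.1522]
ee_rot: [0.134, 0.991, -0.0, 0.0]
force: [0.3, -0.9, 0.3]
width: 0.0447
```

>>> {"fn": "arm_command", "kwargs": {
  "commands": [
    [45,[0,0,0],10],
    [45,[0,0,0],10],
    [45,[0,0,0],10],
    [45,[0,0,0],10],
    [45,[0,0,0],10],
    [45,[0,0,0],10],
    [45,[0,0,0],10],
    [45,[0,0,0],10],
    [45,[0,0,0],10],
    [45,[0,0,0],10]
  ]
}}

```text
clock: 9.1
tool_pos: [0.4919, -0.0926, 0.1522]
ee_rot: [0.845, 0.535, 0.0, 0.0]
force: [0.3, -0.3, -0.8]
width: 0.0448
```

>>> {"fn": "arm_command", "kwargs": {
  "commands": [
    [45,[0,0,0],10],
    [45,[0,0,30],0],
    [45,[0,0,25],0],
    [35,[0,0,0],0],
    [27,[0,0,0],0],
    [27,[0,0,0],0]
  ]
}}

```text
clock: 9.85
tool_pos: [0.4914, -0.0922, 0.0978]
ee_rot: [0.887, 0.462, 0.0, -0.0]
force: [-0.4, 0.5, -1.4]
width: 0.027
```

```bash
python3 -c "
from cell import manip;o=manip.get_obs();print(o['qpos'],o['ee_rot'],o['tool_pos'],o['force'],o['width'])"
```

```text
[-0.20956327  0.63215856  0.53641665  2.00846117 -0.53055217  0.6410604
  0.06706912] [ 8.86883924e-01  4.61992110e-01  2.29803367e-06 -4.42599563e-04] [ 0.49143207 -0.09224743  0.0978465 ] [-0.37594929  0.50195095 -1.42627386] 0.026995526576255813
```

>>> {"fn": "arm_command", "kwargs": {
  "commands": [
    [27,[0.2,4.8,0],-5],
    [27,[0.2,4.8,0],-5],
    [27,[0.2,4.8,0],-5]
  ]
}}

```text
clock: 10.22
tool_pos: [0.5035, -0.0993, 0.0978]
ee_rot: [0.818, 0.575, -0.001, -0.001]
force: [-3.1, 0.6, -0.9]
width: 0.0269
```

>>> {"fn": "arm_command", "kwargs": {
  "commands": [
    [27,[0.2,4.8,0],-5],
    [27,[0.2,4.8,0],-5],
    [27,[0.2,4.8,0],-5]
  ]
}}

```text
clock: 10.6
tool_pos: [0.5175, -0.103, 0.0978]
ee_rot: [0.736, 0.676, -0.001, -0.001]
force: [-3.2, -0.0, -1.0]
width: 0.0271
```

>>> {"fn": "arm_command", "kwargs": {
  "commands": [
    [27,[0.2,4.8,0],-5],
    [27,[0.2,4.8,0],-5],
    [27,[0.2,4.8,0],-5]
  ]
}}

```text
clock: 10.98
tool_pos: [0.5318, -0.1028, 0.0978]
ee_rot: [0.642, 0.767, -0.001, -0.0]
force: [-2.7, -1.0, -1.1]
width: 0.0265
```

>>> {"fn": "arm_command", "kwargs": {
  "commands": [
    [27,[0.2,4.8,0],-5],
    [27,[0.2,4.8,0],-5],
    [27,[0.2,4.8,0],-5]
  ]
}}

```text
clock: 11.35
tool_pos: [0.5457, -0.099, 0.0978]
ee_rot: [0.537, 0.844, -0.001, -0.0]
force: [-3.1, -1.3, -0.4]
width: 0.0263
```

>>> {"fn": "arm_command", "kwargs": {
  "commands": [
    [27,[0.2,4.8,0],-5],
    [27,[0.2,4.8,0],-5],
    [27,[0.2,4.8,0],-5]
  ]
}}

```text
clock: 11.72
tool_pos: [0.558, -0.0917, 0.0978]
ee_rot: [0.422, 0.907, -0.001, -0.0]
force: [-2.0, -0.7, 0.0]
width: 0.027
```

>>> {"fn": "arm_command", "kwargs": {
  "commands": [
    [27,[0.2,4.8,0],-5],
    [27,[0.2,4.8,0],-5],
    [27,[0.2,4.8,0],-5]
  ]
}}

```text
clock: 12.1
tool_pos: [0.568, -0.0816, 0.0979]
ee_rot: [0.3, 0.954, -0.002, 0.0]
force: [-0.9, -2.3, -1.8]
width: 0.0271
```

>>> {"fn": "arm_command", "kwargs": {
  "commands": [
    [27,[0.2,4.8,0],-5],
    [27,[0.2,4.8,0],-5],
    [27,[0.2,4.8,0],-5]
  ]
}}

```text
clock: 12.48
tool_pos: [0.5751, -0.0693, 0.0979]
ee_rot: [0.173, 0.985, -0.002, 0.001]
force: [-0.6, -2.8, -1.7]
width: 0.0267
```

>>> {"fn": "arm_command", "kwargs": {
  "commands": [
    [27,[0.2,4.8,0],-5],
    [27,[0.2,4.8,0],-5],
    [27,[0.2,4.8,0],-5]
  ]
}}

```text
clock: 12.85
tool_pos: [0.5788, -0.0554, 0.0979]
ee_rot: [0.043, 0.999, -0.002, 0.001]
force: [-0.5, -2.2, -2.6]
width: 0.027
```

```bash
python3 -c "
from cell import manip;o=manip.get_obs();print(o['qpos'],o['force'],o['width'])"
```

```text
[ 0.08492731  0.66665789 -0.04638853  1.7724634   0.0504639   0.70176305
  1.4940051 ] [-0.49199949 -2.15609309 -2.63818371] 0.026962211355341256
```

>>> {"fn": "arm_command", "kwargs": {
  "commands": [
    [27,[0.2,4.8,0],-5],
    [27,[0.2,4.8,0],-5],
    [27,[0.2,4.8,0],-5]
  ]
}}

```text
clock: 13.22
tool_pos: [0.5786, -0.041, 0.0979]
ee_rot: [-0.087, 0.996, -0.002, 0.001]
force: [0.5, -2.5, -1.6]
width: 0.0268
```

>>> {"fn": "arm_command", "kwargs": {
  "commands": [
    [27,[0.2,4.8,0],-5],
    [27,[0.2,4.8,0],-5],
    [27,[0.2,4.8,0],-5]
  ]
}}

```text
clock: 13.6
tool_pos: [0.5783, -0.0377, 0.0989]
ee_rot: [-0.214, 0.977, -0.009, 0.004]
force: [7.4, -19.9, -3.2]
width: 0.0271
```

>>> {"fn": "arm_command", "kwargs": {
  "commands": [
    [27,[0.2,-4.8,0],5],
    [27,[0.2,-4.8,0],5],
    [27,[0.1,-2.5,0],2.5],
    [20,[0,0,0],0],
    [20,[0,0,0],0],
    [20,[0,0,0],0]
  ]
}}

```text
clock: 14.35
tool_pos: [0.5786, -0.0401, 0.0983]
ee_rot: [-0.108, 0.994, -0.003, 0.001]
force: [1.6, -8.2, 0.3]
width: 0.0231
```

```bash
python3 -c "
from cell import manip;o=manip.get_obs();print(o['qpos'],o['ee_rot'],o['tool_pos'],o['force'],o['width'])
im=manip.get_image('top');import cv2
cv2.imwrite('pics/top1.png',cv2.resize(im['img'][165:300,110:310,::-1],(800,540),interpolation=cv2.INTER_CUBIC))"
```

```text
[ 0.11025337  0.66652447 -0.12980156  1.77611556  0.13269007  0.70391099
  1.69404609] [-0.10796234  0.99414949 -0.00299286  0.00140393] [ 0.57860036 -0.04010215  0.09832683] [ 1.56384398 -8.15218012  0.29903109] 0.023098930929556193
```

>>> {"fn": "arm_command", "kwargs": {
  "commands": [
    [20,[1.9,-14.2,0],0],
    [20,[5.5,-13.3,0],0],
    [20,[8.7,-11.4,0],0],
    [20,[11.4,-8.7,0],0]
  ]
}}

```text
clock: 14.9
tool_pos: [0.5622, -0.0895, 0.0983]
ee_rot: [-0.109, 0.994, -0.0, 0.002]
force: [3.2, 1.7, 5.1]
width: 0.0229
```

>>> {"fn": "arm_command", "kwargs": {
  "commands": [
    [20,[13.3,-5.5,0],0],
    [20,[14.2,-1.9,0],0],
    [20,[14.2,1.9,0],0],
    [20,[13.3,5.5,0],0],
    [20,[11.4,8.7,0],0],
    [20,[8.7,11.4,0],0],
    [20,[5.5,13.3,0],0],
    [20,[1.9,14.2,0],0]
  ]
}}

```text
clock: 15.9
tool_pos: [0.4698, -0.0602, 0.0976]
ee_rot: [-0.109, 0.994, -0.001, 0.0]
force: [6.0, -1.7, 3.1]
width: 0.0233
```

>>> {"fn": "arm_command", "kwargs": {
  "commands": [
    [20,[-1.9,14.2,0],0],
    [20,[-5.5,13.3,0],0],
    [20,[-8.7,11.4,0],0],
    [20,[-11.4,8.7,0],0],
    [20,[-13.3,5.5,0],0],
    [20,[-14.2,1.9,0],0]
  ]
}}

```text
clock: 16.65
tool_pos: [0.5088, 0.004, 0.0971]
ee_rot: [-0.109, 0.994, -0.002, -0.004]
force: [-2.1, -7.3, 9.1]
width: 0.0234
```

>>> {"fn": "arm_command", "kwargs": {
  "commands": [
    [20,[-14.2,-1.9,0],0],
    [20,[-13.3,-5.5,0],0],
    [20,[-11.4,-8.7,0],0],
    [20,[-8.7,-11.4,0],0],
    [20,[-5.5,-13.3,0],0],
    [20,[-1.9,-14.2,0],0]
  ]
}}

```text
clock: 17.4
tool_pos: [0.5764, -0.0311, 0.0976]
ee_rot: [-0.111, 0.994, 0.003, -0.001]
force: [2.1, 3.6, 8.8]
width: 0.0233
```

>>> {"fn": "arm_command", "kwargs": {
  "commands": [
    [20,[1.9,-14.2,0],0],
    [20,[5.5,-13.3,0],0],
    [20,[8.7,-11.4,0],0],
    [20,[11.4,-8.7,0],0],
    [20,[13.3,-5.5,0],0],
    [20,[14.2,-1.9,0],0]
  ]
}}

```text
clock: 18.15
tool_pos: [0.5375, -0.1029, 0.0981]
ee_rot: [-0.109, 0.994, -0.001, 0.002]
force: [3.7, -3.3, 6.6]
width: 0.0231
```

>>> {"fn": "arm_command", "kwargs": {
  "commands": [
    [20,[14.2,1.9,0],0],
    [20,[13.3,5.5,0],0],
    [20,[11.4,8.7,0],0],
    [20,[8.7,11.4,0],0],
    [20,[5.5,13.3,0],0],
    [20,[1.9,14.2,0],0]
  ]
}}

```text
clock: 18.9
tool_pos: [0.4697, -0.0595, 0.0975]
ee_rot: [-0.109, 0.994, -0.0, 0.0]
force: [4.5, -1.8, 4.8]
width: 0.0232
```

>>> {"fn": "arm_command", "kwargs": {
  "commands": [
    [20,[-1.9,14.2,0],0],
    [20,[-5.5,13.3,0],0],
    [20,[-8.7,11.4,0],0],
    [20,[-11.4,8.7,0],0],
    [20,[-13.3,5.5,0],0],
    [20,[-14.2,1.9,0],0]
  ]
}}

```text
clock: 19.65
tool_pos: [0.5088, 0.0039, 0.0971]
ee_rot: [-0.109, 0.994, -0.002, -0.004]
force: [-1.7, -6.6, 9.5]
width: 0.0234
```

>>> {"fn": "arm_command", "kwargs": {
  "commands": [
    [20,[-14.2,-1.9,0],0],
    [20,[-13.3,-5.5,0],0],
    [20,[-11.4,-8.7,0],0],
    [20,[-8.7,-11.4,0],0],
    [20,[-5.5,-13.3,0],0],
    [20,[-1.9,-14.2,0],0]
  ]
}}

```text
clock: 20.4
tool_pos: [0.5764, -0.0311, 0.0976]
ee_rot: [-0.111, 0.994, 0.003, -0.001]
force: [1.3, 4.5, 8.5]
width: 0.0229
```

Two turns done, repeating exactly. Third turn.

>>> {"fn": "arm_command", "kwargs": {
  "commands": [
    [20,[1.9,-14.2,0],0],
    [20,[5.5,-13.3,0],0],
    [20,[8.7,-11.4,0],0],
    [20,[11.4,-8.7,0],0],
    [20,[13.3,-5.5,0],0],
    [20,[14.2,-1.9,0],0]
  ]
}}

```text
clock: 21.15
tool_pos: [0.5375, -0.1029, 0.0981]
ee_rot: [-0.109, 0.994, -0.001, 0.002]
force: [4.5, -4.4, 5.7]
width: 0.0231
```

>>> {"fn": "arm_command", "kwargs": {
  "commands": [
    [20,[14.2,1.9,0],0],
    [20,[13.3,5.5,0],0],
    [20,[11.4,8.7,0],0],
    [20,[8.7,11.4,0],0],
    [20,[5.5,13.3,0],0],
    [20,[1.9,14.2,0],0]
  ]
}}

```text
clock: 21.9
tool_pos: [0.4696, -0.0595, 0.0975]
ee_rot: [-0.109, 0.994, -0.0, -0.0]
force: [4.5, -2.4, 4.4]
width: 0.0232
```

>>> {"fn": "arm_command", "kwargs": {
  "commands": [
    [20,[-1.9,14.2,0],0],
    [20,[-5.5,13.3,0],0],
    [20,[-8.7,11.4,0],0],
    [20,[-11.4,8.7,0],0],
    [20,[-13.3,5.5,0],0],
    [20,[-14.2,1.9,0],0]
  ]
}}

```text
clock: 22.65
tool_pos: [0.5089, 0.0039, 0.0972]
ee_rot: [-0.109, 0.994, -0.002, -0.004]
force: [-1.4, -6.4, 9.4]
width: 0.0233
```

>>> {"fn": "arm_command", "kwargs": {
  "commands": [
    [20,[-14.2,-1.9,0],0],
    [20,[-13.3,-5.5,0],0],
    [20,[-11.4,-8.7,0],0],
    [20,[-8.7,-11.4,0],0],
    [20,[-5.5,-13.3,0],0],
    [20,[-1.9,-14.2,0],0],
    [20,[0,0,0],0]
  ]
}}

```text
clock: 23.52
tool_pos: [0.5773, -0.0342, 0.0977]
ee_rot: [-0.11, 0.994, 0.001, -0.0]
force: [2.7, 0.3, 7.7]
width: 0.0236
```

>>> {"fn": "arm_command", "kwargs": {
  "commands": [
    [20,[0.2,-5.0,0],0],
    [20,[0,-1.0,0],0],
    [20,[0,0,0],0]
  ]
}}

```text
clock: 23.9
tool_pos: [0.5783, -0.0379, 0.0977]
ee_rot: [-0.111, 0.994, 0.002, -0.0]
force: [2.9, 2.3, 7.5]
width: 0.0231
```

>>> {"fn": "arm_command", "kwargs": {
  "commands": [
    [30,[0,0,0],0],
    [45,[0,0,0],0],
    [60,[0,0,0],0],
    [60,[0,0,-20],0],
    [60,[0,0,-40],0],
    [60,[0,0,-40],0],
    [60,[-10,-20,-30],0],
    [60,[0,0,0],0],
    [60,[0,0,0],0]
  ]
}}

```text
clock: 25.02
tool_pos: [0.5911, -0.0587, 0.2259]
ee_rot: [-0.109, 0.994, 0.001, -0.002]
force: [-0.4, -0.3, -0.0]
width: 0.06
```

Run:
```python
from h import *
im=manip.get_image("wrist"); cv2.imwrite("pics/w1.png",im["img"][:,:,::-1])
def pf(X):
    p=np.array(im["R"])@X+np.array(im["t"]);th=np.arctan2(np.hypot(*p[:2]),p[2]);return p[:2]/np.hypot(*p[:2])*th*im["fx"]+[im["cx"],im["cy"]]
print(manip.get_obs()["tool_pos"],manip.get_obs()["force"],pf(np.r_[.5784,-.039,.133]),pf(np.r_[.5235,-.048,.088]))
```

```text
[ 0.59088819 -0.05842173  0.22556808] [ 0.44170993  0.22586404 -0.08471255] [310.12925049 202.41902252] [310.42392742 126.68987016]
```

View pics/w1.png

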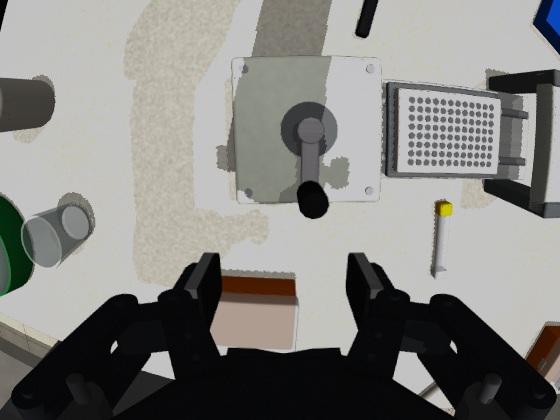

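```bash
python3 -c "
from cell import manip;print(manip.hand_in(),manip.get_obs()['clock'])"
```

```text
the job is handed in; nothing more can be done
the job is handed in; nothing more can be done
```

The crank has been wound to its home stop, turned three full turns clockwise and let go. I handed the job in at about 25 s; no verdict is reported.

- **Finding the stop:** I wound anticlockwise with the knob held loosely between the open pads. It turned at about 3 N, then stopped with the force rising to about 21 N and the crank at about 10°. I backed off straight away, so it was not forced. I did not check the tray's home position with a camera; the stop was judged by feel alone.
- **Three turns:** I pinched the knob at 20 N per pad and made three clockwise turns with the hand's orientation fixed. The measured positions repeated within about 1 mm from turn to turn.
- **Final position:** Before release the tool stood about 2 mm short of where it gripped the knob at the stop. That is about 2° of crank against the 30° allowed.
- **Last checks:** The final wrist picture shows the knob within about 4 pixels of its predicted place. The hand was about 9 cm above the knob, with force readings near zero. The beaker, tip box and tube look undisturbed in it. The tube rack is out of view and only the edge of the bottle shows, but the hand never went near either.

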